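Pack the small objective tub and shut the case

TASK

Two screw-top tubs for microscope objectives stand on the bench. Stand the smaller one upright in the round pocket in the foam of the open case, then close the case's hinged lid fully. Leave the larger tub where it stands.

Things in the scene. Friction and masses are not known exactly. Their poses are not given: they have to be found in the camera images.
- small_tub: The smaller of two round screw-top objective tubs, loose, standing upright: white body 30 mm in diameter up to 22 mm high, black ribbed cap 33 mm in diameter from 22 mm to the top at 36 mm. About 0.09 kg. Origin at the centre of its underside, z up.
- large_tub: The larger objective tub, all black, 37 mm in diameter, 42 mm high, loose, standing upright; origin at the centre of its underside. To be left alone. (A vial 28 mm in diameter and 63 mm high stands in the same row, 80 mm or more from its neighbour.)
- case: Grey plastic equipment case, 90 mm (its x) by 130 mm (its y), fixed to the bench, its lid open. The walls' rim is at z = 30 mm, the foam's top at z = 26 mm. Origin at the centre of its underside, z up; its front is its -x side, with two steel latches (turned roughly towards the robot), the hinge runs along its far +x side.
- pocket (a point): Centre of the floor of the round pocket in the case's foam: 60 mm in diameter, 14 mm deep, floor at z = 12 mm, so the small tub's top comes to z = 48 mm, clear of the shut lid. It lies at case x = -4 mm, y = -16 mm. (The narrow slot beside it is not for the tub.) Axes as the case's.
- case_lid (a joint): Hinge of the case's lid, rad: 0 = shut, grows as it opens, stop at 1.8. Hinge line parallel to the case's y axis, at case x = +45 mm, z = 30 mm. The lid is light and slight hinge friction (about 0.4 N at its front edge) keeps it at any angle: it does not fall shut by itself and must be pushed all the way down.
- lid_edge (a point): Middle of the lid's free (front) edge, on its flat outer face, 90 mm from the hinge line. The lid is an upturned tray with 3 mm walls, 130 mm along the case's y, 28 mm deep. Shut, its flat top is at z = 58 mm. Standing upright (1.57) its hollow side faces the robot, its flat back is at case x = +73 mm and its free edge at z = 120 mm.
There are look-alikes about, which are no part of the job. Leave any turquoise look-alike of the small_tub alone.

How it is judged (in metres and radians):
On the way, in this order (a step that is already met when the one before it is completed fails the run):
1. the smaller tub stands upright in the round pocket of the case, let go, with the lid still open (horizontal distance between small_tub and pocket below 0.018 m and z of small_tub in the frame of pocket below 0.006 m and angle between small_tub's own z axis and vertical below 0.17 rad and value of joint case_lid above 0.8 rad and contact force between the fingers and small_tub below 0.1 N), for 0.2 s.
2. the lid is shut (value of joint case_lid below 0.1 rad), for 0.2 s.
At the end, for the whole second after the job is handed in: The smaller tub stands upright (within 10 degrees) on the floor of the round pocket (centres within 18 mm), the lid is shut to within 0.1 rad, the tub is at rest and the larger tub is within 30 mm of where it stood (horizontal distance between small_tub and pocket below 0.018 m and z of small_tub in the frame of pocket below 0.006 m and angle between small_tub's own z axis and vertical below 0.17 rad and value of joint case_lid below 0.1 rad and linear speed of small_tub below 0.02 m/s and distance of large_tub from where it was at the start of the episode below 0.03 m); the robot touches nothing.
It fails at once if the larger tub is tipped or carried off (distance of large_tub from where it was at the start of the episode above 0.05 m or angle between large_tub's own z axis and vertical above 0.7 rad).
It also fails if it takes over 58 s, if anything falls off the work surface, if the arm or the gripper's body presses on something with over 40 N, if the wrist force passes 120 N, or if a joint passes its speed limit or range.

ROBOT

A 6-joint arm with a two-finger parallel gripper is mounted at the origin on a cart in front of the work surface, level with it; the furniture and walls round the work are solid. World frame = base frame: x ahead of the robot, y to its left, z up, the work surface at z = 0. Lengths are in mm, angles in rad, forces in N, time in s.
With the tool pointing down it reaches from about 275 to 1000 mm from the base axis. Payload 8.4 kg.
Tool frame: the origin (TCP) lies at the very end of the fingers, on their centre line; the grasp point (between the pads) lies 19 mm behind it (r.pinch_z is the distance from the TCP to the grasp point, in mm); z points along the fingers, y is the line along which they close (so a half turn about z gives the same grasp; the last joint's range is limited). The gripper opens to 85 mm and grips with 20 to 120 N. Pads are 22 mm wide; open, the fingers measure 114 mm over their backs; the gripper's body (76 mm by 85 mm) begins 54 mm behind the grasp point. The pads swing forward as they close: fully open they stand 13 mm farther back than shut.
Start: joints at [-1.321, 0.353, 1.633, -0, 1.155, -0.002], TCP at [155.716, -605.294, 231.281] pointing down, gripper open.
Joint ranges: [-2.63, 2.63], [-0.92, 2.1], [0.06, 2.66], [-1.3, 4.44], [0, 2.69], [-3.02, 3.02]. Speed limits (rad/s): [2.22, 2.22, 2.79, 3.14, 3.14, 3.14].

INTERFACE

Orientations are given as [roll, pitch, yaw] about the fixed x, y, z axes, in that order (R = Rz(yaw) Ry(pitch) Rx(roll)).
In Python, from rig import r gives the robot as it stands.
- The arm moves only by the tool carry_out, never from a script. Its argument "series" is a list of rows, each a list of 7 numbers: the turn, a rotation vector about the tool's x, y, z as a fraction of full scale, then the shift along the tool's x, y, z as a fraction of full scale, then the gripper command: -1 is fully open, 1 is shut, values between are in proportion. A call has 1 to 8 rows; each row is the pose to reach, as a shift and turn from the pose commanded when the call began, along the tool's axes at that moment, turning the shorter way round; what a row does not reach only later rows make up. Full scale, the value 1, is 0.25 m for a shift and pi rad for a turn. A row lasts 1/8 s, in which the tool goes at most 62.5 mm and 10.7 degrees, less where a joint would pass 70% of its speed; a pose out of reach is approached as far as the arm can. A call with a number of a shift or a turn outside -1 to 1 is refused whole. A call with a gripper value outside its range is refused whole. The fingers move at their own pace and stop on an object; "force" is the grip in N (left out, the last holds). Time passes only in rows, so rows that repeat a pose let the fingers close. It gives the time, the measured TCP pose, the force, the opening and the grip force at its end, in the units of the state.
- r.sense(): the state, without advancing time (a new reading comes with each control period).
- r.grab_frame(name): name is "scene" or "top"; returns the picture (400x640x3 uint8, red, green, blue); there is no depth.
- r.get_calibration(name): a dict with "K" (3x3 intrinsics, pixels), "pose" (4x4, takes a point from camera to world coordinates). Camera axes: x right, y up, looking along -z (the intrinsics and any distortion apply to the point x, -y, -z); pixel columns grow to the right and rows downward; lengths in mm; the calibration is good to about 2 mm. A picture is of the moment at which its call begins. get_calibration takes no time and is no camera call.
- r.sign_off(): hands the job in; it is judged then, once.
Trained networks look in the newest picture that a camera, given by its name, has taken for a name from the list of things; names that differ only in an ending like _2 or _b are one class to them, and where a whole thing is asked for, a point or a joint stands for the part that bears it (a point fixed in the world has none). Each returns a list of dicts, best first, with "score" (0 to 1); they miss things now and then, are a little off and sometimes report something else, mostly with a low value. They report only what shows in the picture. A call takes as long as a camera call. They do not tell look-alikes from the thing itself.
- r.silhouettes(camera, label): "region" (400x640 bool, what is visible of it) and "position" ([row, column] in pixels, amid what is visible of it).
The state is a dict: "clock": time; "qpos": joint angles; "qvel": joint speeds; "joint_efforts": joint torques, N m; "eef_pos": TCP position; "tcp_rot": TCP orientation; "contact_force": force on the tool from outside, world axes, zero at the start; "wrist_torque": the same for the moment, N m; "opening": opening from 0.0 (shut) to 1.0 (fully open); "grasp_force": force on a finger pad.
Only numpy, scipy, OpenCV 4.12 (cv2) and the standard library are available. Lean on these libraries where they do the work, as an engineer would, in place of code of your own. Each camera call takes 0.05 s, during which the arm holds its last target. There are 200 camera calls.

## Working session

There is one attempt and no reset: what is moved stays moved. The work goes in short steps, Python scripts to look and compute and a tool call to move; the robot and the scene stay as the last step left them, time stands still between calls to the robot, and variables do not carry over. Pictures are saved under pics/ and viewed, at most 10 in all, crops included, and the job is handed in when it is done.

Besides the shell and the picture viewer there is one more tool, called after "Call:" as name(argument=value, ...), one argument or row to a line, values as JSON. carry_out: Moves the arm, as the interface text tells. Its arguments: {"type":"object","properties":{"series":{"type":"array"},"force":{"type":"number"}},"required":["series"]}

```bash
ls; mkdir -p pics; cat > h.py <<'E'
import numpy as np, cv2
from rig import r
def proj(cam,P):
    c=r.get_calibration(cam);T=np.linalg.inv(np.array(c["pose"]));P=np.atleast_2d(P)
    p=P@T[:3,:3].T+T[:3,3];p=p*[1,-1,-1];q=p@np.array(c["K"]).T;return q[:,:2]/q[:,2:]
def ray(cam,uv,z):
    c=r.get_calibration(cam);T=np.array(c["pose"])
    d=np.linalg.inv(np.array(c["K"]))@[uv[0],uv[1],1];d=T[:3,:3]@(d*[1,-1,-1]);o=T[:3,3]
    return o+d*(z-o[2])/d[2]
def save(cam,n):
    im=r.grab_frame(cam);cv2.imwrite(f"pics/{n}.png",im[:,:,::-1]);return im
E
python3 - <<'E'
from h import *
for c in("scene","top"):
    save(c,c+"1");k=r.get_calibration(c);print({a:np.round(b,2).tolist() if not isinstance(b,str) else b for a,b in k.items()})
    for l in("small_tub","large_tub","case","case_lid"):
        for d in r.silhouettes(c,l)[:5]:
            g=d["region"];ys,xs=np.nonzero(g);print(c,l,round(d["score"],2),np.round(d["position"]),g.sum(),xs.min(),xs.max(),ys.min(),ys.max(),ray(c,d["position"][::-1],30).round())
s=r.sense();print(s)
E
```

```text
pics
{'K': [[459.67, 0.0, 323.32], [0.0, 459.67, 204.71], [0.0, 0.0, 1.0]], 'pose': [[-0.73, 0.52, -0.44, 107.21], [-0.68, -0.55, 0.48, 470.41], [0.01, 0.65, 0.76, 741.11], [0.0, 0.0, 0.0, 1.0]]}
scene small_tub 0.81 [175. 409.] 235 404 419 167 186 [ 448. -171.   30.]
scene small_tub 0.68 [203. 408.] 285 403 419 194 214 [ 401. -104.   30.]
scene large_tub 0.57 [240. 344.] 385 332 349 229 255 [434.  57.  30.]
scene case 0.56 [282. 244.] 7865 190 300 218 344 [502. 249.  30.]
scene case_lid 0.86 [256. 233.] 3610 190 272 219 296 [559. 228.  30.]
{'K': [[394.18, 0.0, 327.58], [0.0, 394.18, 199.29], [0.0, 0.0, 1.0]], 'pose': [[0.01, 0.99, -0.17, 305.72], [-1.0, 0.01, 0.02, 72.77], [0.02, 0.16, 0.99, 1025.14], [0.0, 0.0, 0.0, 1.0]]}
top small_tub 0.66 [192. 251.] 3077 222 278 158 223 [490. 249.  30.]
top small_tub 0.62 [210. 418.] 154 411 425 205 218 [ 448. -179.   30.]
top small_tub 0.59 [232. 391.] 143 387 400 223 235 [ 390. -106.   30.]
top large_tub 0.72 [212. 324.] 181 318 332 206 220 [441.  63.  30.]
top case 0.59 [194. 251.] 3076 221 279 158 223 [483. 251.  30.]
top case_lid 0.75 [172. 250.] 1229 222 279 157 188 [542. 255.  30.]
{'clock': 0.5, 'qpos': array([-1.32139053e+00,  3.53032380e-01,  1.63343346e+00,  1.04616093e-05,
        1.15518942e+00, -2.39370268e-03]), 'qvel': array([ 5.97007239e-04,  2.77324170e-05,  7.16712868e-04, -7.68704968e-04,
       -4.62921742e-04,  6.69065554e-04]), 'joint_efforts': array([ 2.14283966e-03, -6.04696727e+01, -3.42178988e+01,  1.34624170e-04,
        2.23988660e-03,  1.24472984e-05]), 'eef_pos': array([ 155.71998136, -605.27369993,  231.24639084]), 'tcp_rot': array([-3.14153008e+00, -9.72057950e-06,  2.51795277e-01]), 'contact_force': array([-0.35102464,  1.02374312,  0.81109386]), 'wrist_torque': array([ 0.03055512, -0.01294969, -0.06240135]), 'grasp_force': 0.0, 'opening': 1.0028400885478708}
```

```bash
python3 - <<'E'
import cv2,numpy as np
a=cv2.imread("pics/scene1.png")[130:350,180:460];b=cv2.imread("pics/top1.png")[140:250,205:445]
a=cv2.resize(a,None,fx=2.7,fy=2.7,interpolation=2)
b=cv2.resize(b,None,fx=3.3,fy=3.3,interpolation=2)
cv2.imwrite("pics/a.png",a);cv2.imwrite("pics/b.png",b)
E
```

```text
(no output)
```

View pics/a.png

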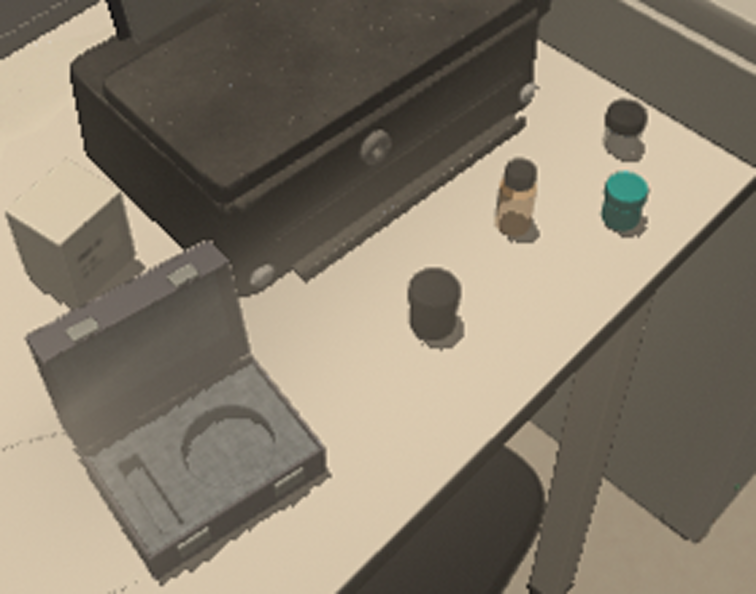

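View pics/b.png

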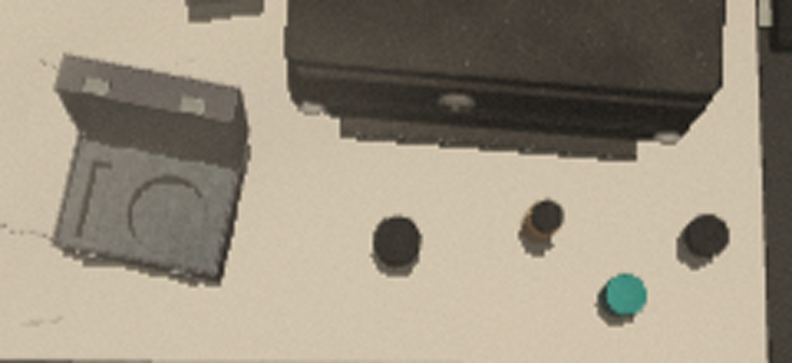

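The scene picture shows these candidates:
- Black cap on a white body at scene (409,175), top (418,211): this is the small tub.
- Turquoise look-alike at scene (409,203), top (394,229).
- Vial at scene (371,205).
- All-black large tub at scene (342,240).

The case is at scene (245,282) with its lid open. The crop confirms the choice of small tub. Next I'll fit positions by silhouette.

```bash
cat >> h.py <<'E'
from scipy.optimize import minimize
def hullmask(cam,parts,s=4):
    m=np.zeros((400*s,640*s),np.uint8)
    for P in parts:
        q=proj(cam,P)*s+s/2
        cv2.fillConvexPoly(m,cv2.convexHull(np.round(q).astype(np.int32)),1)
    return m
def iou(cam,parts,reg,s=4):
    m=hullmask(cam,parts,s);R=cv2.resize(reg.astype(np.uint8),None,fx=s,fy=s,interpolation=0)
    return (m&R).sum()/max((m|R).sum(),1)
t=np.linspace(0,2*np.pi,24)
def cyl(x,y,secs):
    return [np.array([[x+d/2*np.cos(a),y+d/2*np.sin(a),z] for z in(z0,z1) for a in t]) for d,z0,z1 in secs]
def box(x0,x1,y0,y1,z0,z1): return np.array([[x,y,z] for x in(x0,x1) for y in(y0,y1) for z in(z0,z1)],float)
def case(p):
    x,y,yaw,q=p
    L=box(-90,0,-65,65,0,28);c,s=np.cos(q),np.sin(q)
    L=np.c_[45+L[:,0]*c+L[:,2]*s, L[:,1], 30-L[:,0]*s+L[:,2]*c]
    c,s=np.cos(yaw),np.sin(yaw);R=np.array([[c,-s,0],[s,c,0],[0,0,1]])
    return [B@R.T+[x,y,0] for B in(box(-45,45,-65,65,0,30),L)]
def fit(f,regs,x0,steps):
    S=np.array([x0]+[np.array(x0)+np.eye(len(x0))[i]*steps[i] for i in range(len(x0))])
    o=minimize(lambda p:-sum(iou(c,f(p),g) for c,g in regs.items()),x0,method="Nelder-Mead",options=dict(initial_simplex=S,maxfev=250))
    return o.x,[iou(c,f(o.x),g) for c,g in regs.items()]
E
python3 - <<'E'
from h import *
r.grab_frame("scene");r.grab_frame("top")
def pick(cam,l,rc):
    return min(r.silhouettes(cam,l),key=lambda d:np.hypot(*(np.array(d["position"])-rc)))["region"]
small=lambda p:cyl(p[0],p[1],[(30,0,22),(33,22,36)])
A=dict(scene=pick("scene","small_tub",(175,409)),top=pick("top","small_tub",(210,418)))
B=dict(scene=pick("scene","case",(282,244)),top=pick("top","case",(194,251)))
for regs in (A,{"scene":A["scene"]},{"top":A["top"]}): print("tub",fit(small,regs,[448,-175],[10,10]))
for regs in (B,{"scene":B["scene"]},{"top":B["top"]}): print("case",fit(case,regs,[480,250,0,1.6],[15,15,-.2,.15]))
p,_=fit(case,B,[480,250,0,1.6],[15,15,-.2,.15])
for c in B:
    im=cv2.imread(f"pics/{c}1.png");im=cv2.resize(im,None,fx=4,fy=4)
    k,s=np.cos(p[2]),np.sin(p[2])
    for P in case(p):
        q=proj(c,P)*4+2
        for i,j in((0,1),(0,2),(0,4),(3,1),(3,2),(3,7),(5,1),(5,4),(5,7),(6,2),(6,4),(6,7)): cv2.line(im,*[tuple(int(v) for v in q[n]) for n in(i,j)],(0,0,255),1)
    C=np.array([[-4+30*np.cos(a),-16+30*np.sin(a),26] for a in t]);C=np.c_[p[0]+C[:,0]*k-C[:,1]*s,p[1]+C[:,0]*s+C[:,1]*k,C[:,2]]
    cv2.polylines(im,[(proj(c,C)*4+2).astype(np.int32)],True,(0,255,0),1)
    q=proj(c,[p[0],p[1],40])[0]*4;x,y=int(q[0]),int(q[1]);cv2.imwrite(f"pics/o_{c}.png",im[y-270:y+270,x-195:x+195])
a,b=[cv2.imread(f"pics/o_{c}.png") for c in B];cv2.imwrite("pics/o.png",np.hstack([a,b]))
E
```

```text
tub (array([ 445.80037813, -178.66203967]), [np.float64(0.8891253458182592), np.float64(0.9078087375300997)])
tub (array([ 446.0015292 , -177.84585197]), [np.float64(0.8964117898334045)])
tub (array([ 445.03517675, -179.17037129]), [np.float64(0.9202219909816164)])
case (array([ 4.65522695e+02,  2.55433666e+02, -1.84030676e-01,  1.70738033e+00]), [np.float64(0.9775137987076715), np.float64(0.9675234456408475)])
case (array([ 4.65598693e+02,  2.55392851e+02, -1.88375353e-01,  1.73585276e+00]), [np.float64(0.9817135860991861)])
case (array([ 4.63826856e+02,  2.55003527e+02, -1.88341001e-01,  1.71776685e+00]), [np.float64(0.9740894599555598)])
```

View pics/o.png

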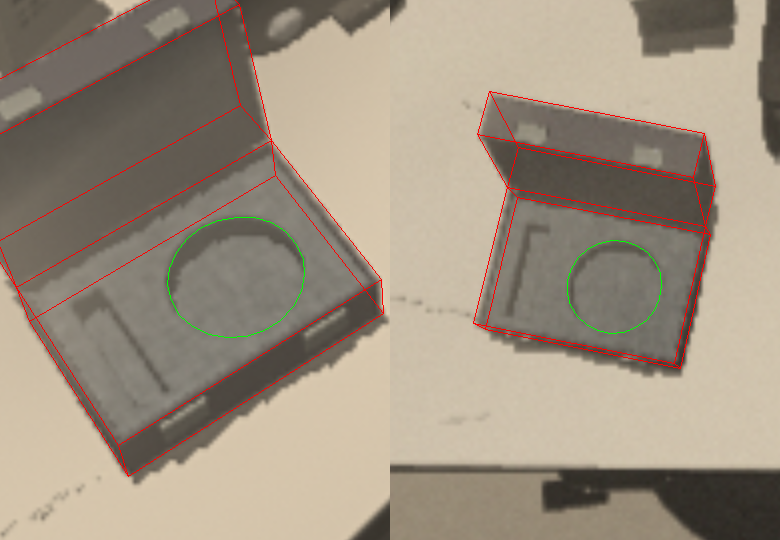

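The case fit is good: case (465,255), yaw -0.187, lid 1.72. The tub is at (446,-178). Next I'll check the clearance to the wall and box near the tub.

```bash
python3 - <<'E'
import cv2,numpy as np
from h import *
a=cv2.imread("pics/scene1.png")[60:260,340:540];b=cv2.imread("pics/top1.png")[110:310,360:560]
cv2.imwrite("pics/c.png",cv2.resize(np.hstack([a,b]),None,fx=2,fy=2,interpolation=2))
print(ray("scene",(411.5,163),0),ray("top",(437,210),0))
print(proj("top",[[446,-178,0],[446,-250,0],[446,-250,100],[446,-250,200]]).round(),proj("scene",[[446,-178,0],[446,-250,0],[446,-250,100]]).round())
E
```

```text
[ 480.67997567 -232.68615759    0.        ] [ 452.40980013 -235.61655972    0.        ]
[[415. 212.]
 [443. 212.]
 [455. 207.]
 [471. 200.]] [[410. 183.]
 [428. 166.]
 [437. 133.]]
```

View pics/c.png

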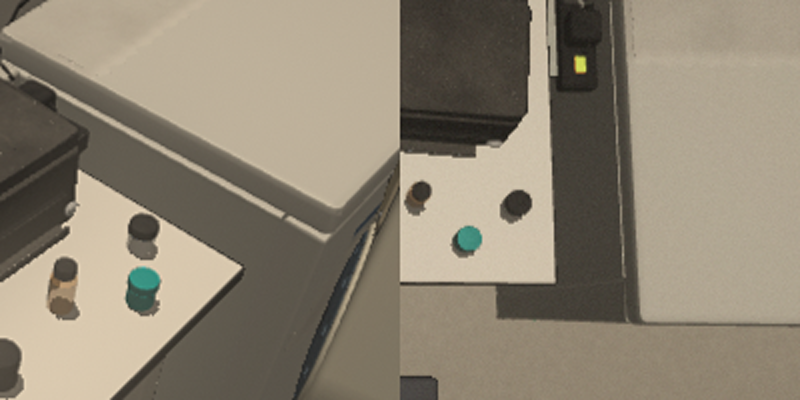

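```bash
python3 - <<'E'
from h import *
from scipy.optimize import least_squares
def tri(a,b):
    o=least_squares(lambda P:np.r_[proj("scene",P)[0]-a,proj("top",P)[0]-b],[400,-250,100]);return o.x.round(),o.fun.round(1)
print("seam",tri((340+285/2,60+215/2),(360+224/2,110+278/2)))
print("body corner",tri((340+325/2,60+235/2),(360+230/2,110+321/2)))
print("box top front-right corner",tri((340+86/2,60+132/2),(360+128/2,110+112/2)))
print("box foot rt",tri((340+68/2,60+232/2),(360+75/2,110+153/2)))
print("box knob",tri((340+70/2,60+209/2),(360+94/2,110+143/2)))
E
```

```text
seam (array([ 350., -319.,   13.]), array([-0.3, -0.1,  0.1,  0.3]))
body corner (array([ 299., -322.,   14.]), array([ 0.9,  0.2, -0.4, -1. ]))
box top front-right corner (array([ 539., -177.,  110.]), array([-1.5, -0.4,  0.8,  1.5]))
box foot rt (array([ 511., -130.,   12.]), array([-0.3, -0.1,  0.2,  0.3]))
box knob (array([ 525., -152.,   22.]), array([ 0.5,  0.1, -0.3, -0.6]))
```

The cabinet to the right (y<-319, low) and the box (x>511) both leave room for the gripper, so I'll set out.

```bash
cat >> h.py <<'E'
from scipy.spatial.transform import Rotation as Ro
def to(p,yaw,roll=np.pi,pitch=0):
    s=r.sense();R=Ro.from_euler("xyz",s["tcp_rot"]);G=Ro.from_euler("xyz",[roll,pitch,yaw])
    w=(R.inv()*G).as_rotvec()/np.pi;d=R.inv().apply(np.array(p)-s["eef_pos"])/250
    print("t",round(s["clock"],2),"turn",w.round(4),"shift",d.round(4),"F",s["contact_force"].round(1),"op",round(s["opening"],3),"gf",round(s["grasp_force"],1))
E
python3 -c "
from h import *
to([300,-390,230],-.187);to([446,-178,140],-.187)"
```

```text
t 0.8 turn [0.     0.     0.1397] shift [ 0.7736 -0.6904  0.0051] F [-0.1 -0.1  0.1] op 1.001 gf 0.0
t 0.8 turn [0.     0.     0.1397] shift [ 1.5504 -1.3662  0.365 ] F [-0.1 -0.1  0.1] op 1.001 gf 0.0
```

Call:
carry_out(
  series=[
    [0,0,0.14,0.776,-0.683,0,-1],
    [0,0,0.14,0.776,-0.683,0,-1],
    [0,0,0.14,0.776,-0.683,0,-1],
    [0,0,0.14,0.776,-0.683,0.1,-1],
    [0,0,0.14,0.776,-0.683,0.2,-1],
    [0,0,0.14,0.776,-0.683,0.3,-1],
    [0,0,0.14,0.776,-0.683,0.3,-1],
    [0,0,0.14,0.776,-0.683,0.3,-1],
  ],
)

```text
clock: 1.8
eef_pos: [301.3, -392.2, 157.1]
tcp_rot: [3.141, -0.001, -0.188]
contact_force: [0.1, -0.4, 0.4]
opening: 1.006
grasp_force: 0.0
```

```bash
python3 -c "
from h import *
print(r.sense()['eef_pos'],r.sense()['tcp_rot'])
to([446,-178,90],-.187)"
```

```text
[ 301.30929646 -392.21824987  157.12588185] [ 3.14097756e+00 -6.77300870e-04 -1.88361404e-01]
t 1.8 turn [ 0.0002 -0.0002 -0.0004] shift [ 0.4079 -0.9503  0.2682] F [ 0.1 -0.4  0.4] op 1.006 gf 0.0
```

Call:
carry_out(
  series=[
    [0,0,0,0.408,-0.95,0,-1],
    [0,0,0,0.408,-0.95,0,-1],
    [0,0,0,0.408,-0.95,0,-1],
    [0,0,0,0.408,-0.95,0,-1],
    [0,0,0,0.408,-0.95,0.2,-1],
    [0,0,0,0.408,-0.95,0.25,-1],
    [0,0,0,0.408,-0.95,0.25,-1],
  ],
)

```text
clock: 2.68
eef_pos: [445.1, -178.0, 94.0]
tcp_rot: [-3.141, 0.001, -0.189]
contact_force: [0.0, 0.6, 0.9]
opening: 1.007
grasp_force: 0.0
```

```bash
python3 - <<'E'
from h import *
a=save("scene","s2");b=save("top","t2")
q=[proj(c,[446,-178,40])[0].astype(int) for c in("scene","top")]
f=lambda im,p:cv2.resize(im[p[1]-60:p[1]+60,p[0]-60:p[0]+60][:,:,::-1],None,fx=3.3,fy=3.3,interpolation=2)
cv2.imwrite("pics/d.png",np.hstack([f(a,q[0]),f(b,q[1])]))
small=lambda p:cyl(p[0],p[1],[(30,0,22),(33,22,36)])
for d in r.silhouettes("scene","small_tub"): print(d["score"],d["position"],d["region"].sum())
to([446,-178,16],-.187)
E
```

```text
0.61 [175.7, 410.0] 296
0.56 [203.2, 408.7] 268
0.41 [282.5, 244.8] 7638
t 2.83 turn [ 0.0001 -0.0006 -0.0009] shift [-0.0018 -0.0024  0.3166] F [-0.9 -0.5  0.3] op 1.003 gf 0.0
```

View pics/d.png

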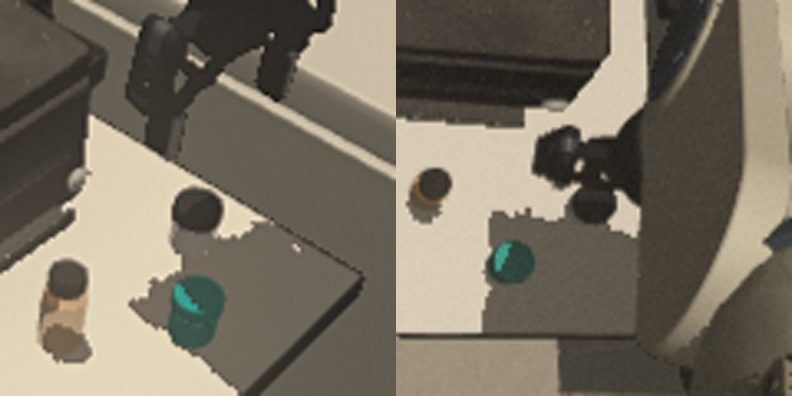

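The black-capped tub is between the fingers in both views: scene crop (197,210), top crop (592,205). I'll descend and grip the cap.

Call:
carry_out(
  series=[
    [0,0,0,0,-0.002,0.2,-1],
    [0,0,0,0,-0.002,0.33,-1],
    [0,0,0,0,-0.002,0.33,-1],
    [0,0,0,0,-0.002,0.33,1],
    [0,0,0,0,-0.002,0.33,1],
    [0,0,0,0,-0.002,0.33,1],
    [0,0,0,0,-0.002,0.33,1],
    [0,0,0,0,-0.002,0.33,1],
  ],
  force=40,
)

```text
clock: 3.82
eef_pos: [446.6, -177.3, 12.5]
tcp_rot: [3.141, -0.002, -0.188]
contact_force: [-1.9, -1.2, 10.6]
opening: 0.361
grasp_force: 38.6
```

Call:
carry_out(
  series=[
    [0,0,0,0,0,-0.1,1],
    [0,0,0,0,0,-0.3,1],
    [0,0,0,0,0,-0.5,1],
    [0,0,0,0,0,-0.6,1],
    [0,0,0,0,0,-0.6,1],
  ],
)

```text
clock: 4.45
eef_pos: [447.1, -177.3, 163.6]
tcp_rot: [3.141, -0.005, -0.188]
contact_force: [-0.0, 0.4, -1.2]
opening: 0.357
grasp_force: 40.0
```

```bash
python3 - <<'E'
from h import *
a=save("scene","s3");s=r.sense();q=proj("scene",s["eef_pos"])[0].astype(int);print(q)
x,y=q;cv2.imwrite("pics/e.png",cv2.resize(a[y-50:y+50,x-60:x+60][:,:,::-1],None,fx=6,fy=6,interpolation=2))
to([446,236,165],-.187);to([458,240,165],-.187);print(s["eef_pos"])
E
```

```text
[421 126]
t 4.5 turn [ 0.0001 -0.0007 -0.0003] shift [-0.3088 -1.6226 -0.0133] F [-1.   0.8 -2. ] op 0.355 gf 40.0
t 4.5 turn [ 0.0001 -0.0007 -0.0003] shift [-0.2646 -1.6473 -0.0132] F [-1.   0.8 -2. ] op 0.355 gf 40.0
[ 446.07323606 -176.93395213  161.99935359]
```

View pics/e.png

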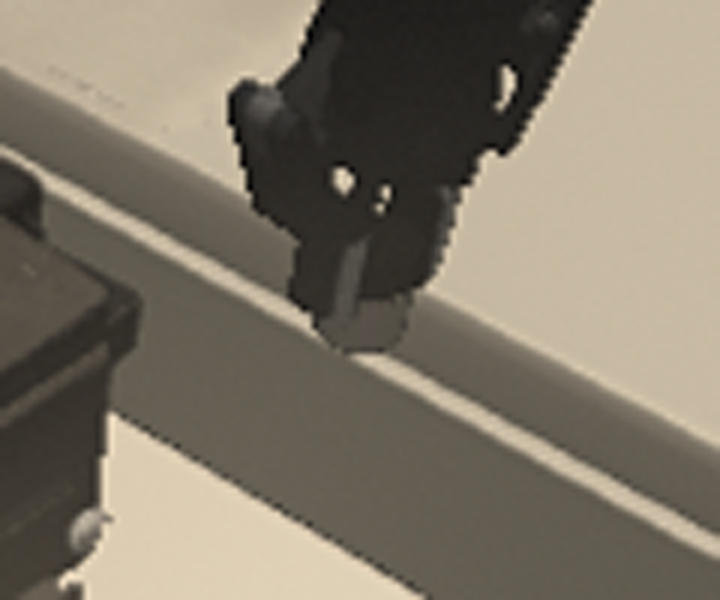

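The tub is held upright by its cap, with its base below the fingertips at crop (360,335). I'll carry it over the pocket.

Call:
carry_out(
  series=[
    [0,0,0,-0.132,-0.824,0,1],
    [0,0,0,-0.132,-0.824,0,1],
    [0,0,0,-0.132,-0.824,0,1],
    [0,0,0,-0.132,-0.824,0,1],
    [0,0,0,-0.132,-0.824,0,1],
  ],
)

```text
clock: 5.12
eef_pos: [450.8, 33.0, 159.9]
tcp_rot: [3.141, 0.002, -0.185]
contact_force: [0.4, -0.7, -1.3]
opening: 0.357
grasp_force: 40.2
```

Call:
carry_out(
  series=[
    [0,0,0,-0.132,-0.823,0,1],
    [0,0,0,-0.132,-0.823,0,1],
    [0,0,0,-0.132,-0.823,0,1],
    [0,0,0,-0.132,-0.823,0,1],
    [0,0,0,-0.132,-0.823,0.2,1],
    [0,0,0,-0.132,-0.823,0.35,1],
    [0,0,0,-0.132,-0.823,0.35,1],
  ],
)

```text
clock: 6.0
eef_pos: [455.6, 237.5, 71.0]
tcp_rot: [3.137, 0.005, -0.189]
contact_force: [0.3, -1.0, -1.2]
opening: 0.356
grasp_force: 40.2
```

```bash
python3 - <<'E'
from h import *
a=save("scene","s4");b=save("top","t4")
q=[proj(c,[458,240,40])[0].astype(int) for c in("scene","top")]
f=lambda im,p:cv2.resize(im[p[1]-65:p[1]+65,p[0]-65:p[0]+65][:,:,::-1],None,fx=3,fy=3,interpolation=2)
cv2.imwrite("pics/f.png",np.hstack([f(a,q[0]),f(b,q[1])]))
print(r.sense()["eef_pos"],r.sense()["qpos"].round(2));to([458,240,25],-.187)
E
```

```text
[458.15639493 239.02343142  74.02970649] [ 0.48  0.4   1.99 -0.    0.75  2.24]
t 6.1 turn [ 0.0002  0.0002 -0.0007] shift [-0.0012 -0.0039  0.1961] F [ 0.9  0.  -0. ] op 0.357 gf 40.2
```

View pics/f.png

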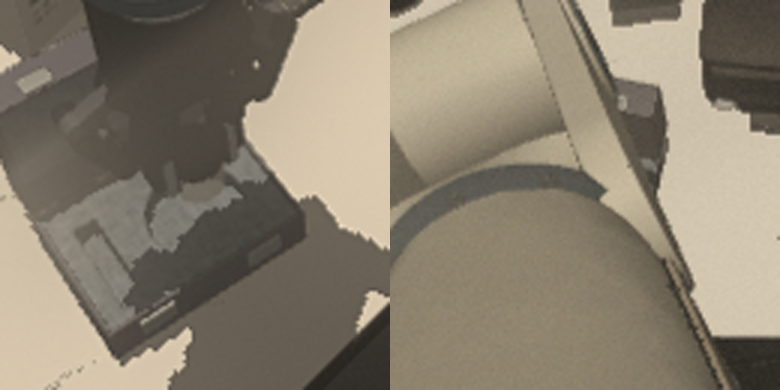

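The tub is above the pocket at scene crop (205,190), with the lid still open behind it. I'll lower it and watch the force.

Call:
carry_out(
  series=[
    [0,0,0,0,-0.003,0.1,1],
    [0,0,0,0,-0.003,0.16,1],
    [0,0,0,0,-0.003,0.185,1],
    [0,0,0,0,-0.003,0.196,1],
    [0,0,0,0,-0.003,0.196,1],
  ],
)

```text
clock: 6.72
eef_pos: [458.2, 240.8, 25.1]
tcp_rot: [-3.141, -0.0, -0.188]
contact_force: [-0.5, 0.3, 0.1]
opening: 0.358
grasp_force: 40.2
```

Now release partially so the fingers stay inside the case walls, then rise.

Call:
carry_out(
  series=[
    [0,0,0,0,0,0.002,0.1],
    [0,0,0,0,0,0.002,0.0],
    [0,0,0,0,0,0.002,-0.1],
    [0,0,0,0,0,0.002,-0.1],
    [0,0,0,0,0,-0.1,-0.1],
    [0,0,0,0,0,-0.3,-0.1],
    [0,0,0,0,0,-0.55,-0.1],
    [0,0,0,0,0,-0.7,-0.1],
  ],
)

```text
clock: 7.72
eef_pos: [458.7, 241.1, 202.8]
tcp_rot: [-3.14, -0.002, -0.188]
contact_force: [-0.1, -0.0, -0.8]
opening: 0.551
grasp_force: 0.0
```

```bash
python3 - <<'E'
from h import *
a=save("scene","s5");s=r.sense();print(s["eef_pos"],s["opening"])
x,y=proj("scene",[458,240,40])[0].astype(int)
cv2.imwrite("pics/g.png",cv2.resize(a[y-70:y+60,x-70:x+70][:,:,::-1],None,fx=4,fy=4,interpolation=2))
small=lambda p:cyl(p[0],p[1],[(30,12,34),(33,34,48)])
for d in r.silhouettes("scene","small_tub"): print(d["score"],d["position"],d["region"].sum())
print(proj("scene",[458,240,40]))
E
```

```text
[460.55403134 242.04533872 206.76810954] 0.547472908796279
0.73 [202.9, 409.3] 274
0.66 [290.8, 265.4] 394
[[264.1111303  290.44604033]]
```

View pics/g.png

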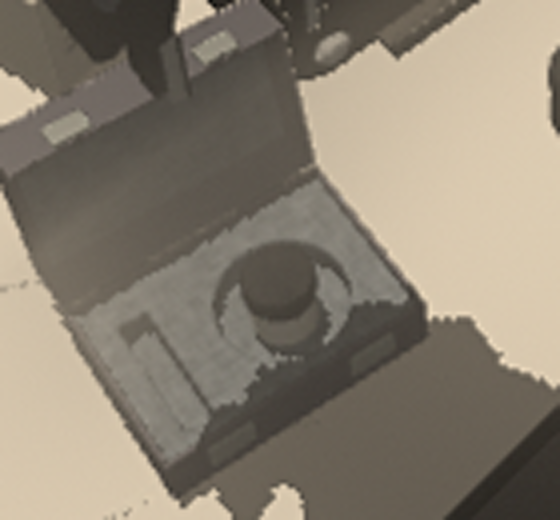

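The tub stands upright in the pocket at scene crop (285,300), released, with the lid open. Next I'll check the room behind the lid and plan the push.

```bash
python3 - <<'E'
from h import *
f=lambda u,v:(180+u/2.7,130+v/2.7)
print("base",ray("scene",f(75,305),0).round(),ray("scene",f(140,265),0).round())
for z in(40,60,80): print(z,[ray("scene",f(*p),z).round()[:2].tolist() for p in((5,215),(65,245),(125,195))],ray("top",(205+225/3.3,140+10/3.3),z).round())
yaw=-.187;c,s=np.cos(yaw),np.sin(yaw)
W=lambda x,y,z:[465+x*c-y*s,255.3+x*s+y*c,z]
print("lid edge now",W(86,0,115))
to(W(110,15,200),yaw)
print("rel from there, tool x,z (250 units):")
for q in(1.72,1.4,1.1,.8,.5,.25,.0):
    x=45-75*np.cos(q)+28*np.sin(q)+11;z=30+75*np.sin(q)+28*np.cos(q);print(q,round(x),round(z),round((x-110)/250,3),round((100-z)/250,3))
import cv2
a=cv2.imread("pics/top1.png")[60:240,180:340];cv2.imwrite("pics/h.png",cv2.resize(a,None,fx=3.3,fy=3.3,interpolation=2))
E
```

```text
base [639. 232.   0.] [633. 175.  -0.]
40 [[713.0, 230.0], [658.0, 217.0], [665.0, 156.0]] [616. 197.  40.]
60 [[696.0, 236.0], [643.0, 224.0], [649.0, 165.0]] [610. 194.  60.]
80 [[679.0, 243.0], [627.0, 231.0], [633.0, 174.0]] [604. 192.  80.]
lid edge now [np.float64(549.5007097065469), np.float64(239.3115648329833), 115]
t 7.83 turn [-0.0015 -0.0019 -0.0003] shift [ 0.4482 -0.1165  0.0204] F [ 0.5 -0.1  0.3] op 0.549 gf 0.0
rel from there, tool x,z (250 units):
1.72 95 100 -0.061 -0.0
1.4 71 109 -0.157 -0.035
1.1 47 110 -0.252 -0.038
0.8 24 103 -0.345 -0.013
0.5 4 91 -0.426 0.038
0.25 -10 76 -0.479 0.097
0.0 -19 58 -0.516 0.168
```

View pics/h.png

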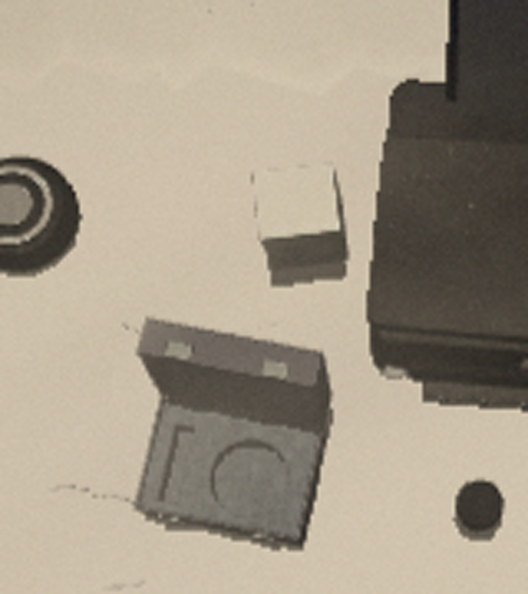

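The white carton is at x≥630 and about 80 mm tall, so the space behind the lid (finger at x≈576) is free. I'll go over the lid with the fingers shut, then down behind it.

Call:
carry_out(
  series=[
    [0,0,0,0.45,-0.116,0,1],
    [0,0,0,0.45,-0.116,0,1],
    [0,0,0,0.45,-0.116,0,1],
    [0,0,0,0.45,-0.116,0,1],
    [0,0,0,0.45,-0.116,0.15,1],
    [0,0,0,0.45,-0.116,0.3,1],
    [0,0,0,0.45,-0.116,0.4,1],
    [0,0,0,0.45,-0.116,0.4,1],
  ],
)

```text
clock: 8.82
eef_pos: [571.2, 247.5, 97.9]
tcp_rot: [3.139, 0.004, -0.187]
contact_force: [0.3, -1.3, 1.0]
opening: -0.004
grasp_force: 0.0
```

```bash
python3 - <<'E'
from h import *
s=r.sense();print(s["eef_pos"],s["tcp_rot"])
yaw=-.187;c,s=np.cos(yaw),np.sin(yaw)
W=lambda x,y,z:[465+x*c-y*s,255.3+x*s+y*c,z]
for p in((71,107),(47,109),(24,103),(4,91),(-10,76),(-19,58)): to(W(p[0],15,p[1]),yaw)
E
```

```text
[571.24591074 247.53004136  97.85232051] [ 3.13895862  0.00403798 -0.18746748]
t 8.82 turn [ 0.0008  0.0013 -0.0001] shift [-0.1395 -0.0114 -0.0361] F [ 0.3 -1.3  1. ] op -0.004 gf 0.0
t 8.82 turn [ 0.0008  0.0013 -0.0001] shift [-0.2355 -0.0113 -0.0437] F [ 0.3 -1.3  1. ] op -0.004 gf 0.0
t 8.82 turn [ 0.0008  0.0013 -0.0001] shift [-0.3274 -0.0113 -0.0193] F [ 0.3 -1.3  1. ] op -0.004 gf 0.0
t 8.82 turn [ 0.0008  0.0013 -0.0001] shift [-0.4072 -0.0114  0.029 ] F [ 0.3 -1.3  1. ] op -0.004 gf 0.0
t 8.82 turn [ 0.0008  0.0013 -0.0001] shift [-0.463  -0.0115  0.0892] F [ 0.3 -1.3  1. ] op -0.004 gf 0.0
t 8.82 turn [ 0.0008  0.0013 -0.0001] shift [-0.4987 -0.0117  0.1614] F [ 0.3 -1.3  1. ] op -0.004 gf 0.0
```

Call:
carry_out(
  series=[
    [0,0,0,-0.08,-0.005,-0.02,1],
    [0,0,0,-0.15,-0.005,-0.036,1],
    [0,0,0,-0.2,-0.005,-0.042,1],
    [0,0,0,-0.245,-0.005,-0.042,1],
    [0,0,0,-0.29,-0.005,-0.034,1],
    [0,0,0,-0.335,-0.005,-0.018,1],
    [0,0,0,-0.335,-0.005,-0.018,1],
  ],
)

```text
clock: 9.7
eef_pos: [490.6, 264.9, 103.6]
tcp_rot: [3.141, 0.001, -0.187]
contact_force: [-0.2, -0.1, -0.6]
opening: -0.001
grasp_force: 0.0
```

```bash
python3 - <<'E'
from h import *
s=r.sense();print(s["eef_pos"],s["tcp_rot"])
a=save("scene","s6");save("top","t6")
B={c:r.silhouettes(c,"case")[0]["region"] for c in("scene",)}
D=r.silhouettes("scene","case_lid")
for q in np.arange(0,1.8,.2): print(round(q,1),round(iou("scene",case((465,255.3,-.187,q)),B["scene"]),3),D and round(iou("scene",case((465,255.3,-.187,q))[1:],D[0]["region"]),3))
yaw=-.187;c,s=np.cos(yaw),np.sin(yaw)
W=lambda x,y,z:[465+x*c-y*s,255.3+x*s+y*c,z]
for p in((24,103),(4,91),(-10,76),(-19,58)): to(W(p[0],15,p[1]),yaw)
E
```

```text
[490.59292602 264.90237026 103.5832912 ] [ 3.14051142e+00  1.47387545e-03 -1.87496127e-01]
0.0 0.77 0.294
0.2 0.792 0.36
0.4 0.814 0.454
0.6 0.842 0.604
0.8 0.867 0.861
1.0 0.84 0.565
1.2 0.719 0.36
1.4 0.645 0.286
1.6 0.598 0.248
t 9.9 turn [ 0.     -0.     -0.0004] shift [-0.0038 -0.0015  0.0048] F [ 0.1 -0.2 -0.1] op 0.002 gf 0.0
t 9.9 turn [ 0.     -0.     -0.0004] shift [-0.0838 -0.0014  0.0528] F [ 0.1 -0.2 -0.1] op 0.002 gf 0.0
t 9.9 turn [ 0.     -0.     -0.0004] shift [-0.1398 -0.0013  0.1128] F [ 0.1 -0.2 -0.1] op 0.002 gf 0.0
t 9.9 turn [ 0.     -0.     -0.0004] shift [-0.1758 -0.0013  0.1848] F [ 0.1 -0.2 -0.1] op 0.002 gf 0.0
```

The lid is at about 0.8, as planned. I'll continue pushing it down.

Call:
carry_out(
  series=[
    [0,0,0,-0.045,0,0.025,1],
    [0,0,0,-0.085,0,0.053,1],
    [0,0,0,-0.115,0,0.082,1],
    [0,0,0,-0.14,0,0.113,1],
    [0,0,0,-0.16,0,0.145,1],
    [0,0,0,-0.175,0,0.175,1],
    [0,0,0,-0.175,0,0.185,1],
    [0,0,0,-0.175,0,0.188,1],
  ],
)

```text
clock: 10.9
eef_pos: [448.1, 273.1, 57.7]
tcp_rot: [3.141, 0.002, -0.188]
contact_force: [-9.5, -0.2, 20.2]
opening: 0.003
grasp_force: 9.6
```

Contact at z=57.7 means the lid is shut. I'll retreat straight up and check.

Call:
carry_out(
  series=[
    [0,0,0,0,0,0,1],
    [0,0,0,0,0,0,1],
    [0,0,0,0,0,-0.1,1],
    [0,0,0,0,0,-0.3,1],
    [0,0,0,0,0,-0.5,1],
    [0,0,0,0,0,-0.7,1],
    [0,0,0,0,0,-0.7,1],
    [0,0,0,0,0,-0.7,1],
  ],
)

```text
clock: 11.9
eef_pos: [448.8, 273.1, 232.0]
tcp_rot: [-3.142, -0.0, -0.188]
contact_force: [-0.4, 0.2, -0.4]
opening: -0.0
grasp_force: 0.0
```

```bash
python3 - <<'E'
from h import *
s=r.sense();print(s["eef_pos"],s["contact_force"])
a=save("scene","s7");x,y=proj("scene",[458,240,40])[0].astype(int)
cv2.imwrite("pics/i.png",cv2.resize(a[y-100:y+60,x-80:x+110][:,:,::-1],None,fx=3.5,fy=3.5,interpolation=2))
B=r.silhouettes("scene","case")[0]["region"];D=r.silhouettes("scene","case_lid")
for q in(0,.04,.08,.12,.2): print(q,round(iou("scene",case((465,255.3,-.187,q)),B),3),D and round(iou("scene",case((465,255.3,-.187,q))[1:],D[0]["region"]),3))
E
```

```text
[448.83347203 273.07574117 231.96714041] [-0.39783     0.16057221 -0.35994901]
0 0.971 0.973
0.04 0.974 0.969
0.08 0.97 0.942
0.12 0.958 0.907
0.2 0.941 0.843
```

View pics/i.png

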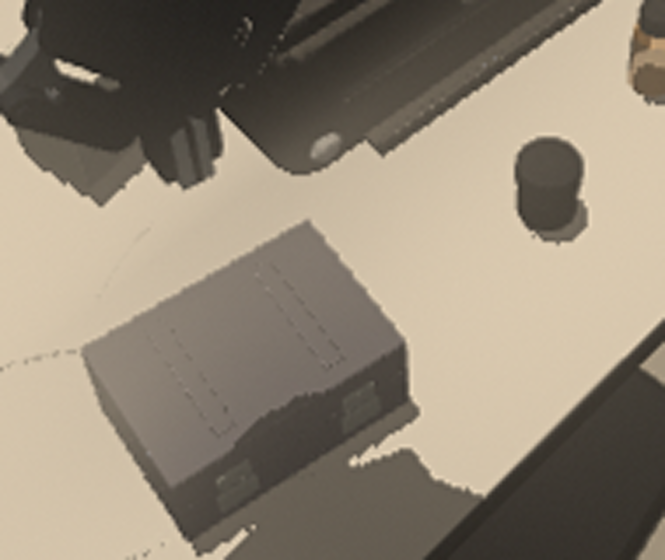

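The lid is fully shut at crop (250,380), the large tub is undisturbed at (550,185), and the arm is clear. I'll hand in.

```bash
python3 -c "
from rig import r
print(r.sign_off())"
```

```text
the job is handed in; nothing more can be done
None
```

The small tub was seen standing upright in the round pocket before I closed the lid; the lid is shut, the large tub was not touched, and the job was handed in at about 12 s (no verdict was returned).

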